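# Hook the steel drip grid under the tray's lip and lower it in

## Robot

A 7-joint arm with a two-finger parallel gripper is mounted at the origin on a cart in front of the work surface, level with it; the furniture and walls round the work are solid. World frame = base frame: x ahead of the robot, y to its left, z up, the work surface at z = 0. Lengths are in m, angles in rad, forces in N, time in s.
With the tool pointing down it reaches from about 0.4 to 0.875 m from the base axis. Payload 19.3 kg.
Tool frame: the origin (TCP) lies at the very end of the fingers, on their centre line; the grasp point (between the pads) lies 19 mm behind it; z points along the fingers, y is the line along which they close (so a half turn about z gives the same grasp; the last joint's range is limited). The gripper opens to 85 mm and grips with 20 to 120 N. Pads are 22 mm wide; open, the fingers measure 114 mm over their backs; the gripper's body (76 mm by 85 mm) begins 54 mm behind the grasp point. The pads swing forward as they close: fully open they stand 13 mm farther back than shut.
Start: joints at [1.094, 0.521, -0.036, 1.599, 0.021, 1.021, -0.113], TCP at [0.247, -0.574, 0.231] pointing down, gripper open.
Joint ranges: [-2.91, 2.91], [-0.3, 2.13], [-1.5, 1.42], [0.17, 2.43], [-1.26, 4.41], [0.16, 1.93], [-2.52, 2.52]. Speed limits (rad/s): [1.89, 1.89, 2.39, 2.39, 3.01, 3.01, 3.01].

## Interface

Orientations are given as [roll, pitch, yaw] about the fixed x, y, z axes, in that order (R = Rz(yaw) Ry(pitch) Rx(roll)).
In Python, from workcell import monitor, optics, job_done gives the robot as it stands.
- The arm moves only by the shell command python3 -m handwheel 'ROWS' [FORCE]. ROWS is JSON, a list of rows, each an object of numbers: "dx", "dy", "dz": the shift along the tool's x, y, z in cm; "wx", "wy", "wz": the turn, a rotation vector about the tool's x, y, z in rad; "claw": the opening in per cent of the stroke, from 0 (shut) to 100 (fully open). A call has 1 to 8 rows; each row shifts and turns the commanded pose from where the row before left it, along the tool's axes as they then stand; what a row does not reach is not made up. A row lasts 1/8 s, in which the tool goes at most 62.5 mm and 10.7 degrees, less where a joint would pass 70% of its speed; a pose out of reach is approached as far as the arm can. A call with a gripper value outside its range is refused whole. The fingers move at their own pace and stop on an object; FORCE is the grip in N (left out, the last holds). Time passes only in rows, so rows that do not move let the fingers close. It gives the time, the measured TCP pose, the force, the opening and the grip force at its end, in the units of the state.
- monitor.observe(): the state, without advancing time (a new reading comes with each control period).
- optics.grab_frame(name): name is "side" or "top"; returns a dict with "frame" (384x512x3 uint8, blue, green, red), "fovy" (degrees; the focal length in pixels is half the picture's height over the tangent of half this angle, whatever the lens; pixels are square), "cx", "cy" (the principal point, pixels), "R" (3x3) and "t" (3): a world point X has camera coordinates R X + t. Camera axes: x right, y down, z forward; pixel columns grow to the right and rows downward; lengths in m; the calibration is good to about 2 mm. A picture is of the moment at which its call begins. There is no depth.
- job_done(): hands the job in; it is judged then, once.
Trained networks look in the newest picture that a camera, given by its name, has taken for a name from the list of things; names that differ only in an ending like _2 or _b are one class to them, and where a whole thing is asked for, a point or a joint stands for the part that bears it (a point fixed in the world has none). Each returns a list of dicts, best first, with "p" (0 to 1); they miss things now and then, are a little off and sometimes report something else, mostly with a low value. They report only what shows in the picture. A call takes as long as a camera call.
- optics.masks_of(name, camera): "region" (384x512 bool, what is visible of it) and "rect" ([left, top, width, height] in pixels, round what is visible of it).
The state is a dict: "clock": time; "qpos": joint angles; "qd": joint speeds; "joint_efforts": joint torques, N m; "position": TCP position; "tool_rot": TCP orientation; "force": force on the tool from outside, world axes, zero at the start; "moment": the same for the moment, N m; "grip_width": finger opening in m; "finger_force": force on a finger pad.
Only numpy, scipy, OpenCV 4.12 (cv2) and the standard library are available. Lean on these libraries where they do the work, as an engineer would, in place of code of your own. Each camera call takes 0.05 s, during which the arm holds its last target. There are 200 camera calls.

## Task

Fit the slotted steel grid into the teal drip tray: pick it up by its black tab, tilt it, hook one end under the lip at the back of the tray, then swing the other end down behind the low front stop until the grid lies flat and square on the tray's rim, and let go. Leave the wooden cover, the mug and the steel cup where they are.

Things in the scene. Friction and masses are not known exactly. Their poses are not given: they have to be found in the camera images.
- tray: Teal plastic drip tray, fixed, 200 mm long (x), 124 mm wide (y). Origin: centre of its underside; x points to its back (away from the robot, within 20 degrees), z up. Rim and the two ledges that carry the grid are 30 mm high: back ledge x = 60 to 94 mm, front ledge -94 to -70 mm, open hollow between. Back wall: inner face at x = 94 mm. Front stop: inner face at x = -94 mm, 45 mm high.
- tray_seat (a point): Where the centre of the seated grid's underside belongs: middle of the tray, 30 mm above its underside; axes as the tray's. The room between back wall and stop is 188 mm, so the 170 mm grid has 18 mm of play; nothing rises above the rim at the sides.
- tray_lip (a point): Middle of the lower front edge of the lip, a flat shelf on the back wall: 62 mm behind the tray's middle, 55 mm above its underside; axes as the tray's. Under the lip is a slot 32 mm deep and 25 mm high over the ledge, open at its sides; the lip's top is 61 mm high. From lip to front stop is 156 mm, less than the grid's length.
- grid: Stainless steel slotted grid, the part to fit, 170 mm long (own x), 114 wide (y), 6 thick, 0.18 to 0.35 kg; an upright black grip tab on its middle is 12 mm thick along x, 44 wide along y, its top 42 mm above the underside. Both ends alike. Origin: centre of the underside, z up. Starts flat on the sideboard left or right of the tray.
- grid_edge_a (a point): Middle of the grid's end at its own x = +85 mm, at half thickness (3 mm above the underside).
- grid_edge_b (a point): Middle of the grid's end at its own x = -85 mm, at half thickness.
- cover: Plain brown wooden cover, a bystander to be left alone; same shape and size as the grid but solid: 170 mm long (own x), 114 wide (y), 6 thick, 0.18 to 0.35 kg; an upright black grip tab on its middle is 12 mm thick along x, 44 wide along y, its top 42 mm above the underside. Both ends alike. Origin: centre of the underside, z up. Starts flat on the sideboard left or right of the tray.
- mug: Green and white mug with a handle, 78 x 116 mm, 101 mm high, a bystander behind the work to the left. Origin: centre of its underside.
- cup: Plain steel cup, 79 mm wide, 101 mm high, a bystander behind the work to the right. Origin: centre of its underside.

How it is judged:
By the outcome, as a careful person would: the job done as asked, in the order asked, and still so for the second after the job is handed in, with the robot touching nothing.
It also fails if it takes over 48 s, if anything falls off the work surface, if the arm or the gripper's body presses on something with over 40 N, if the wrist force passes 120 N, or if a joint passes its speed limit or range.

## Working session

There is one attempt and no reset: what is moved stays moved. The work goes in short steps, Python scripts to look and compute and a shell command to move; the robot and the scene stay as the last step left them, time stands still between calls to the robot, and variables do not carry over. Pictures are saved under pics/ and viewed, at most 10 in all, crops included, and the job is handed in when it is done.

```bash
mkdir -p pics; ls
python3 - <<'E'
from workcell import monitor, optics
import cv2,numpy as np
s=monitor.observe(); print(s['clock'],s['position'],s['tool_rot'],s['grip_width'])
for c in ['top','side']:
    f=optics.grab_frame(c); cv2.imwrite(f'pics/{c}0.png',f['frame'])
    print(c,f['fovy'],f['cx'],f['cy'],np.round(f['R'],3).tolist(),np.round(f['t'],3).tolist())
    for n in ['tray','grid','cover']:
        for m in optics.masks_of(n,c)[:2]:
            r=m['region'];k=np.argwhere(r).mean(0)[::-1] if r.any() else None
            print(n,round(m['p'],2),m['rect'],k)
            if r.any(): print(cv2.minAreaRect(np.argwhere(r)[:,::-1].astype(np.float32)))
E
```

```text
pics
0.0 [ 0.24712197 -0.57368104  0.23073   ] [-3.14042113e+00  8.18845245e-05  4.06782892e-01] 0.08581472824182038
top 50.16152114412473 253.70058748647014 189.86470815978979 [[-0.014, -1.0, 0.009], [-0.997, 0.013, -0.082], [0.082, -0.01, -0.997]] [-0.065, 0.536, 1.2]
tray 0.73 [219.8, 161.8, 54.7, 74.5] [245.8147361 196.9110875]
((245.8654022216797, 197.17308044433594), (42.16497039794922, 69.42510986328125), 11.309932708740234)
grid 0.61 [129.9, 183.1, 55.4, 62.1] [155.7394958  215.27088482]
((155.89422607421875, 214.66497802734375), (56.81344985961914, 39.74934005737305), 72.47443389892578)
grid 0.26 [306.8, 191.5, 51.8, 66.1] [331.09326923 222.86346154]
((331.24530029296875, 222.8584747314453), (56.72990417480469, 37.63679122924805), 74.05460357666016)
side 43.41553898827493 255.93335325066897 192.19927711520174 [[-0.999, 0.049, -0.002], [0.029, 0.557, -0.83], [-0.039, -0.829, -0.558]] [0.556, 0.072, 1.286]
tray 0.83 [226.5, 180.8, 85.8, 50.8] [269.28251893 208.69442533]
((269.9005126953125, 206.59571838378906), (79.5436019897461, 44.32022476196289), 7.4314093589782715)
grid 0.74 [259.3, 258.6, 87.9, 54.6] [300.45374912 284.50280308]
((301.41961669921875, 283.6908874511719), (40.1452751159668, 81.18094635009766), 75.42578887939453)
cover 0.7 [260.4, 150.8, 61.0, 30.4] [289.67760075 164.61199625]
((289.7241516113281, 163.08139038085938), (24.758522033691406, 59.524070739746094), 78.9964599609375)
cover 0.41 [231.5, 182.7, 80.7, 51.9] [269.30227596 208.83285917]
((270.2921447753906, 205.43260192871094), (78.12269592285156, 44.03882598876953), 5.440332412719727)
```

Run:
```python
import cv2,numpy as np
a=cv2.imread('pics/top0.png')[120:300,90:390];b=cv2.imread('pics/side0.png')[130:340,180:400]
a=cv2.resize(a,None,fx=1.33*1.5,fy=1.33*1.5,interpolation=3)
cv2.imwrite('pics/a.png',a)
b=cv2.resize(b,None,fx=2.7,fy=2.7,interpolation=3); cv2.imwrite('pics/b.png',b); print(a.shape,b.shape)
```

```text
(359, 598, 3) (567, 594, 3)
```

View pics/a.png

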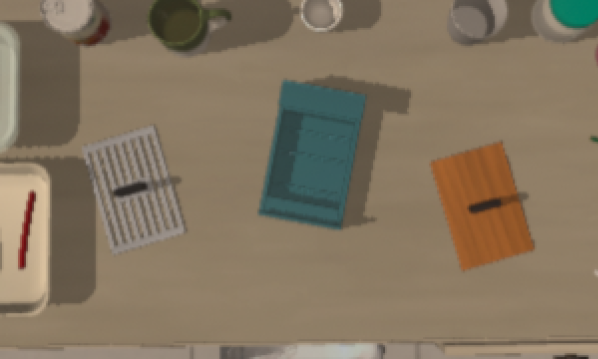

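View pics/b.png

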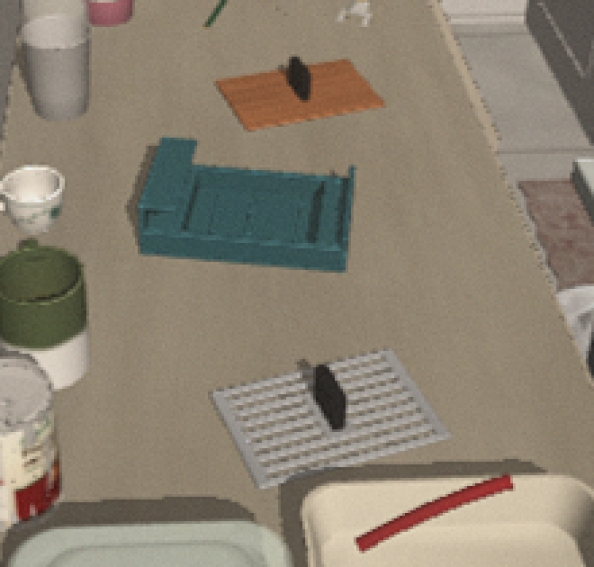

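Top view: the grid is on the left at about (156,215) px, the tray is in the middle with its lip at the back, and the cover is on the right. The network labels agree with this. The side view shows the grid nearest the camera, clear of the bins. Next I'll fit the poses.

```bash
cat > h.py <<'E'
import cv2,numpy as np
from scipy.optimize import minimize
from scipy.spatial.transform import Rotation as Ro
from workcell import monitor, optics
def proj(f,X):
    c=np.asarray(X)@np.array(f['R']).T+f['t']; F=192/np.tan(np.radians(f['fovy']/2))
    return c[:,:2]/c[:,2:]*F+[f['cx'],f['cy']]
def box(a,b): return np.array([[x,y,z] for x in(a[0],b[0]) for y in (a[1],b[1]) for z in (a[2],b[2])])
TRAY=[box((-.1,-.062,0),(.1,.062,.03)),box((.062,-.062,.055),(.1,.062,.061)),box((.094,-.062,0),(.1,.062,.061)),box((-.1,-.062,0),(-.094,.062,.045))]
GRID=[box((-.085,-.057,0),(.085,.057,.006)),box((-.006,-.022,0),(.006,.022,.042))]
def render(f,boxes,Rm,p,k=4):
    m=np.zeros((384*k,512*k),np.uint8)
    for b in boxes:
        u=(proj(f,b@Rm.T+p)+.5)*k
        cv2.fillConvexPoly(m,cv2.convexHull(u.astype(np.float32)).astype(np.int32),1)
    return m
def fit(fs,ms,boxes,x0):
    ms=[cv2.resize(m.astype(np.uint8),None,fx=4,fy=4,interpolation=0) for m in ms]
    def cost(q):
        Rm=Ro.from_euler('z',q[2]).as_matrix(); c=0
        for f,m in zip(fs,ms):
            r=render(f,boxes,Rm,[q[0],q[1],0]); c+=1-(r&m).sum()/(r|m).sum()
        return c
    s=np.array([[0,0,0],[.015,0,0],[0,.015,0],[0,0,.15]])
    r=None
    for _ in range(2):
        r=minimize(cost,x0,method='Nelder-Mead',options=dict(initial_simplex=np.array(x0)+s,xatol=1e-4,fatol=1e-4)); x0=r.x
    return r.x,r.fun
def ground(f,u,z):
    F=192/np.tan(np.radians(f['fovy']/2)); R=np.array(f['R']);C=-R.T@f['t']
    d=R.T@np.array([(u[0]-f['cx'])/F,(u[1]-f['cy'])/F,1]); return C+d*(z-C[2])/d[2]
E
python3 - <<'E'
from h import *
fs=[optics.grab_frame(c) for c in ('top','side')]
def teal(f,r):
    h=cv2.cvtColor(f['frame'],cv2.COLOR_BGR2HSV); m=cv2.inRange(h,(83,70,20),(105,255,255))
    k=np.zeros_like(m);x,y,w,hh=r;k[y:y+hh,x:x+w]=1; return cv2.morphologyEx((m>0).astype(np.uint8)*k,cv2.MORPH_CLOSE,np.ones((9,9)))
mt=[teal(fs[0],(210,150,75,95)),teal(fs[1],(220,170,100,65))]
print([m.sum() for m in mt], [cv2.boundingRect(m) for m in mt])
g=ground(fs[0],(246,197),.03); 
for k in ((0,1),(0,),(1,)): print('tray',k,fit([fs[i] for i in k],[mt[i] for i in k],TRAY,[g[0],g[1],-.15]))
g=ground(fs[0],(157,215),.0); mg=[]
for c,f in zip(('top','side'),fs): mg.append(optics.masks_of('grid',c)[0]['region'])
mg=[cv2.morphologyEx(m.astype(np.uint8),cv2.MORPH_CLOSE,np.ones((9,9))) for m in mg]
for k in ((0,1),(0,),(1,)): print('grid',k,fit([fs[i] for i in k],[mg[i] for i in k],GRID,[g[0],g[1],.25]))
# corners
ct=np.array([(84,147),(155,126),(185,232),(114,253)])/1.995+[90,120]
cs=np.array([(212,393),(262,487),(450,436),(390,348)])/2.7+[180,130]
for f,c in zip(fs,(ct,cs)):
    P=np.array([ground(f,u,.003) for u in c]); print('corner',P.mean(0),[np.round(p,3).tolist() for p in P])
v=np.vstack
E
```

```text
[np.uint64(2746), np.uint64(2720)] [(221, 161, 52, 73), (231, 181, 80, 49)]
tray (0, 1) (array([ 0.51119758, -0.04972022, -0.18876818]), np.float64(0.14739942393163907))
tray (0,) (array([ 0.51196585, -0.05011062, -0.1893876 ]), np.float64(0.06471389645776571))
tray (1,) (array([ 0.51044558, -0.05582274, -0.19008361]), np.float64(0.0731566943064822))
grid (0, 1) (array([0.46647804, 0.2200177 , 0.30016948]), np.float64(0.11560877418301074))
grid (0,) (array([0.46598562, 0.22128883, 0.30834051]), np.float64(0.061922051398422884))
grid (1,) (array([0.46668722, 0.21857679, 0.29133118]), np.float64(0.04317418477105561))
corner [0.46468248 0.2181772  0.003     ] [[0.529, 0.295, 0.003], [0.56, 0.188, 0.003], [0.4, 0.142, 0.003], [0.37, 0.248, 0.003]]
corner [0.46377558 0.21819222 0.003     ] [[0.56, 0.189, 0.003], [0.527, 0.295, 0.003], [0.369, 0.249, 0.003], [0.4, 0.14, 0.003]]
```

```bash
cat >> h.py <<'E'
def go(p,rpy):
    """tool-frame shift (cm) and turn (rad) from the measured pose to the target"""
    s=monitor.observe(); A=Ro.from_euler('xyz',s['tool_rot']); B=Ro.from_euler('xyz',rpy)
    print('t',round(s['clock'],2),'pos',np.round(s['position'],4),'rot',np.round(s['tool_rot'],3),'F',np.round(s['force'],1),'grip',round(s['grip_width'],4),np.round(s['finger_force'],1))
    print('  shift cm',np.round(A.inv().apply(np.array(p)-s['position'])*100,2),'turn',np.round((A.inv()*B).as_rotvec(),3))
E
python3 -m handwheel '[{"wz":-0.18},{"wz":-0.18},{"wz":-0.18},{"wz":-0.18},{"wz":-0.18},{"wz":-0.18},{"wz":-0.18},{"wz":-0.18}]' 40
python3 -m handwheel '[{"dx":2.5,"dy":4.8},{"dx":2.5,"dy":4.8},{"dx":2.5,"dy":4.8},{"dx":2.5,"dy":4.8},{"dx":2.5,"dy":4.8},{"dx":2.5,"dy":4.8},{},{}]'
python3 -c "
from h import *
go([.49,0,.2],[np.pi,0,1.858]); go([.465,.219,.11],[np.pi,0,1.858])"
```

```text
t 0.6 pos [ 0.2473 -0.574   0.2313] rot [-3.142  0.     0.407] F [-0.3  0.1  1.2] grip 0.0855 0.0
  shift cm [ 45.   -43.11   3.13] turn [-0.    -0.    -1.451]
t 0.6 pos [ 0.2473 -0.574   0.2313] rot [-3.142  0.     0.407] F [-0.3  0.1  1.2] grip 0.0855 0.0
  shift cm [ 51.37 -64.21  12.13] turn [-0.    -0.    -1.451]schema error: expected keys dx, dy, dz, wx, wy, wz, claw
schema error: expected keys dx, dy, dz, wx, wy, wz, claw
```

All seven keys are needed in each row.

```bash
python3 -m handwheel '[{"dx":0,"dy":0,"dz":0,"wx":0,"wy":0,"wz":-0.18,"claw":100},{"dx":0,"dy":0,"dz":0,"wx":0,"wy":0,"wz":-0.18,"claw":100},{"dx":0,"dy":0,"dz":0,"wx":0,"wy":0,"wz":-0.18,"claw":100},{"dx":0,"dy":0,"dz":0,"wx":0,"wy":0,"wz":-0.18,"claw":100},{"dx":0,"dy":0,"dz":0,"wx":0,"wy":0,"wz":-0.18,"claw":100},{"dx":0,"dy":0,"dz":0,"wx":0,"wy":0,"wz":-0.18,"claw":100},{"dx":0,"dy":0,"dz":0,"wx":0,"wy":0,"wz":-0.18,"claw":100},{"dx":0,"dy":0,"dz":0,"wx":0,"wy":0,"wz":-0.18,"claw":100}]' 40
python3 -m handwheel '[{"dx":2.5,"dy":4.8,"dz":0,"wx":0,"wy":0,"wz":0,"claw":100},{"dx":2.5,"dy":4.8,"dz":0,"wx":0,"wy":0,"wz":0,"claw":100},{"dx":2.5,"dy":4.8,"dz":0,"wx":0,"wy":0,"wz":0,"claw":100},{"dx":2.5,"dy":4.8,"dz":0,"wx":0,"wy":0,"wz":0,"claw":100},{"dx":2.5,"dy":4.8,"dz":0,"wx":0,"wy":0,"wz":0,"claw":100},{"dx":2.5,"dy":4.8,"dz":0,"wx":0,"wy":0,"wz":0,"claw":100},{"dx":0,"dy":0,"dz":0,"wx":0,"wy":0,"wz":0,"claw":100}]'
python3 -c "
from h import *
go([.49,0,.2],[np.pi,0,1.858]); go([.465,.219,.11],[np.pi,0,1.858])"
```

```text
clock: 1.6
position: [0.2472, -0.574, 0.2313]
tool_rot: [-3.142, 0.0, 1.853]
force: [-1.1, -0.2, -0.5]
grip_width: 0.085
finger_force: 0.0
clock: 2.48
position: [0.4866, -0.3474, 0.2314]
tool_rot: [3.14, -0.001, 1.853]
force: [-0.5, -0.8, 0.3]
grip_width: 0.0853
finger_force: 0.0
t 2.48 pos [ 0.4866 -0.3474  0.2314] rot [ 3.140e+00 -1.000e-03  1.853e+00] F [-0.5 -0.8  0.3] grip 0.0853 0.0
  shift cm [33.27  9.99  3.19] turn [ 0.002 -0.001 -0.005]
t 2.48 pos [ 0.4866 -0.3474  0.2314] rot [ 3.140e+00 -1.000e-03  1.853e+00] F [-0.5 -0.8  0.3] grip 0.0853 0.0
  shift cm [54.99 13.67 12.21] turn [ 0.002 -0.001 -0.005]
```

```bash
python3 -m handwheel '[{"dx":5,"dy":1.24,"dz":0,"wx":0,"wy":0,"wz":0,"claw":100},{"dx":5,"dy":1.24,"dz":0,"wx":0,"wy":0,"wz":0,"claw":100},{"dx":5,"dy":1.24,"dz":0,"wx":0,"wy":0,"wz":0,"claw":100},{"dx":5,"dy":1.24,"dz":0,"wx":0,"wy":0,"wz":0,"claw":100},{"dx":5,"dy":1.24,"dz":0,"wx":0,"wy":0,"wz":0,"claw":100},{"dx":5,"dy":1.24,"dz":0,"wx":0,"wy":0,"wz":0,"claw":100},{"dx":5,"dy":1.24,"dz":0,"wx":0,"wy":0,"wz":0,"claw":100},{"dx":5,"dy":1.24,"dz":0,"wx":0,"wy":0,"wz":0,"claw":100}]'
python3 -m handwheel '[{"dx":5,"dy":1.24,"dz":3,"wx":0,"wy":0,"wz":0,"claw":100},{"dx":5,"dy":1.24,"dz":3,"wx":0,"wy":0,"wz":0,"claw":100},{"dx":5,"dy":1.24,"dz":3,"wx":0,"wy":0,"wz":0,"claw":100},{"dx":0,"dy":0,"dz":3.2,"wx":0,"wy":0,"wz":0,"claw":100},{"dx":0,"dy":0,"dz":0,"wx":0,"wy":0,"wz":0,"claw":100},{"dx":0,"dy":0,"dz":0,"wx":0,"wy":0,"wz":0,"claw":100}]'
python3 -c "
from h import *
go([.465,.219,.012],[np.pi,0,1.858])
for c in ('top','side'):
    f=optics.grab_frame(c); R=Ro.from_euler('z',.287).as_matrix()
    im=f['frame'].copy()
    u=proj(f,np.vstack(GRID)@R.T+[.465,.219,0]); x0,y0=(u.mean(0)-[70,60]).astype(int)
    k=4; cr=cv2.resize(im[y0:y0+120,x0:x0+140],None,fx=k,fy=k,interpolation=3)
    for p in u: cv2.circle(cr,tuple(int(v) for v in (p+.5-[x0,y0])*k),2,(0,0,255),-1)
    cv2.imwrite(f'pics/c_{c}.png',cr)
a=cv2.imread('pics/c_top.png');b=cv2.imread('pics/c_side.png');cv2.imwrite('pics/c.png',cv2.resize(np.hstack([a,b]),(800,343)))
"
```

```text
clock: 3.48
position: [0.4698, 0.0615, 0.2315]
tool_rot: [3.141, 0.001, 1.846]
force: [0.4, -0.5, -0.8]
grip_width: 0.0851
finger_force: 0.0
clock: 4.22
position: [0.4656, 0.2145, 0.1104]
tool_rot: [3.141, 0.0, 1.845]
force: [0.2, -0.4, -0.6]
grip_width: 0.0852
finger_force: 0.0
t 4.22 pos [0.4656 0.2145 0.1104] rot [3.141 0.    1.845] F [ 0.2 -0.4 -0.6] grip 0.0852 0.0
  shift cm [0.45 0.06 9.84] turn [ 0.001  0.    -0.013]
```

View pics/c.png

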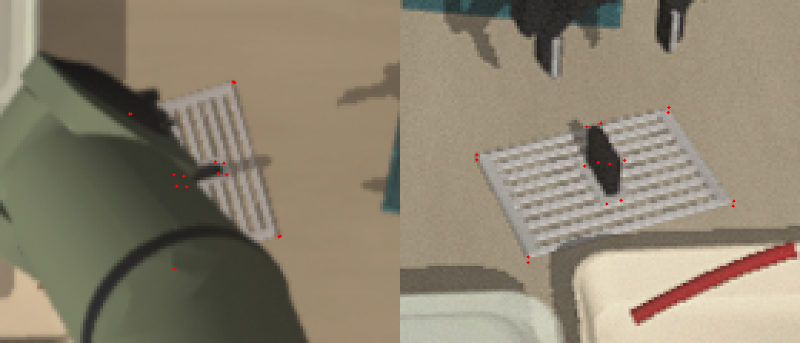

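The overlaid grid corners sit on the grid in both views, to within about a pixel, and the fingers straddle the tab. Descend and grip.

```bash
python3 -m handwheel '[{"dx":0.45,"dy":0,"dz":2.5,"wx":0,"wy":0,"wz":-0.013,"claw":100},{"dx":0,"dy":0,"dz":2.5,"wx":0,"wy":0,"wz":0,"claw":100},{"dx":0,"dy":0,"dz":2.5,"wx":0,"wy":0,"wz":0,"claw":100},{"dx":0,"dy":0,"dz":1.5,"wx":0,"wy":0,"wz":0,"claw":100},{"dx":0,"dy":0,"dz":0.8,"wx":0,"wy":0,"wz":0,"claw":100},{"dx":0,"dy":0,"dz":0,"wx":0,"wy":0,"wz":0,"claw":100}]'
python3 -m handwheel '[{"dx":0,"dy":0,"dz":0,"wx":0,"wy":0,"wz":0,"claw":0},{"dx":0,"dy":0,"dz":0,"wx":0,"wy":0,"wz":0,"claw":0},{"dx":0,"dy":0,"dz":0,"wx":0,"wy":0,"wz":0,"claw":0},{"dx":0,"dy":0,"dz":0,"wx":0,"wy":0,"wz":0,"claw":0},{"dx":0,"dy":0,"dz":0,"wx":0,"wy":0,"wz":0,"claw":0},{"dx":0,"dy":0,"dz":0,"wx":0,"wy":0,"wz":0,"claw":0},{"dx":0,"dy":0,"dz":0,"wx":0,"wy":0,"wz":0,"claw":0},{"dx":0,"dy":0,"dz":0,"wx":0,"wy":0,"wz":0,"claw":0}]' 60
```

```text
clock: 5.08
position: [0.4638, 0.2195, 0.0115]
tool_rot: [3.141, 0.0, 1.86]
force: [0.5, -0.7, 0.5]
grip_width: 0.0854
finger_force: 0.0
clock: 6.08
position: [0.4638, 0.2195, 0.0116]
tool_rot: [3.141, 0.0, 1.86]
force: [0.4, -0.7, 7.1]
grip_width: 0.0109
finger_force: 59.5
```

```bash
cat >> h.py <<'E'
T=(.511,-.052,-.189)
def tool_of(b,z,th,y=0,h=.0116):
    Rt=Ro.from_euler('z',T[2]); R=Rt*Ro.from_euler('y',th)
    O=Rt.apply([b,y,z])+[T[0],T[1],0]-R.apply([.085,0,0])
    return O+R.apply([0,0,h]),(R*Ro.from_euler('z',np.pi/2)*Ro.from_euler('x',np.pi)).as_euler('xyz')
E
python3 -m handwheel '[{"dx":0,"dy":0,"dz":-1,"wx":0,"wy":0,"wz":0,"claw":0},{"dx":0,"dy":0,"dz":-3,"wx":0,"wy":0,"wz":0,"claw":0},{"dx":0,"dy":0,"dz":-4,"wx":0,"wy":0,"wz":0,"claw":0},{"dx":0,"dy":0,"dz":-4,"wx":0,"wy":0,"wz":0,"claw":0},{"dx":0,"dy":0,"dz":-3,"wx":0,"wy":0,"wz":0,"claw":0},{"dx":0,"dy":0,"dz":0,"wx":0,"wy":0,"wz":0.16,"claw":0},{"dx":0,"dy":0,"dz":0,"wx":0,"wy":0,"wz":0.16,"claw":0},{"dx":0,"dy":0,"dz":0,"wx":0,"wy":0,"wz":0.158,"claw":0}]'
python3 -c "
from h import *
for a in ((.045,.12,0),(.045,.12,.262),(.045,.036,.262)):
    print(a,*[np.round(v,4) for v in tool_of(*a)]); go(*tool_of(*a))"
```

```text
clock: 7.08
position: [0.4634, 0.2193, 0.1618]
tool_rot: [-3.141, -0.0, 1.377]
force: [-0.2, 0.1, -3.7]
grip_width: 0.0113
finger_force: 58.8
(0.045, 0.12, 0) [ 0.4717 -0.0445  0.1316] [3.1416 0.     1.3818]
t 7.08 pos [0.4634 0.2193 0.1618] rot [-3.141 -0.     1.377] F [-0.2  0.1 -3.7] grip 0.0113 58.8
  shift cm [-25.73   5.91   3.02] turn [-0.    -0.    -0.005]
(0.045, 0.12, 0.262) [ 0.4775 -0.0456  0.1532] [-2.8796  0.      1.3818]
t 7.08 pos [0.4634 0.2193 0.1618] rot [-3.141 -0.     1.377] F [-0.2  0.1 -3.7] grip 0.0113 58.8
  shift cm [-25.72   6.5    0.86] turn [ 0.262 -0.001 -0.005]
(0.045, 0.036, 0.262) [ 0.4775 -0.0456  0.0692] [-2.8796  0.      1.3818]
t 7.08 pos [0.4634 0.2193 0.1618] rot [-3.141 -0.     1.377] F [-0.2  0.1 -3.7] grip 0.0113 58.8
  shift cm [-25.72   6.5    9.26] turn [ 0.262 -0.001 -0.005]
```

```bash
python3 -m handwheel '[{"dx":-3,"dy":1.1,"dz":0,"wx":0,"wy":0,"wz":0,"claw":0},{"dx":-5,"dy":1.1,"dz":0,"wx":0,"wy":0,"wz":0,"claw":0},{"dx":-5,"dy":1.1,"dz":0,"wx":0,"wy":0,"wz":0,"claw":0},{"dx":-5,"dy":1.1,"dz":0,"wx":0,"wy":0,"wz":0,"claw":0},{"dx":-5,"dy":1.1,"dz":0,"wx":0,"wy":0,"wz":0,"claw":0},{"dx":-2.7,"dy":1,"dz":0.9,"wx":0.131,"wy":0,"wz":-0.005,"claw":0},{"dx":0,"dy":0,"dz":0,"wx":0.131,"wy":0,"wz":0,"claw":0},{"dx":0,"dy":0,"dz":0,"wx":0,"wy":0,"wz":0,"claw":0}]'
python3 -c "
from h import *
go(*tool_of(.045,.036,.262))
s=monitor.observe(); Rg=Ro.from_euler('xyz',s['tool_rot'])*Ro.from_euler('x',-np.pi)*Ro.from_euler('z',-np.pi/2); O=s['position']-Rg.apply([0,0,.0116]); Rg=Rg.as_matrix()
Rt=Ro.from_euler('z',T[2]).as_matrix(); ims=[]
for c in ('top','side'):
    f=optics.grab_frame(c); u=proj(f,np.vstack(GRID)@Rg.T+O); w=proj(f,np.vstack(TRAY)@Rt.T+[T[0],T[1],0]); x0,y0=(w.mean(0)-[65,75]).astype(int); k=3
    cr=cv2.resize(f['frame'][y0:y0+150,x0:x0+130],None,fx=k,fy=k,interpolation=3)
    for P,col in ((u,(0,0,255)),(w,(0,255,255))):
        for p in P: cv2.circle(cr,tuple(int(v) for v in (p+.5-[x0,y0])*k),2,col,-1)
    ims.append(cr)
cv2.imwrite('pics/d.png',np.hstack(ims))
"
```

```text
clock: 8.07
position: [0.4799, -0.0453, 0.1517]
tool_rot: [-2.878, -0.002, 1.386]
force: [0.0, -0.5, -2.7]
grip_width: 0.0111
finger_force: 59.4
t 8.07 pos [ 0.4799 -0.0453  0.1517] rot [-2.878e+00 -2.000e-03  1.386e+00] F [ 0.  -0.5 -2.7] grip 0.0111 59.4
  shift cm [-0.09  1.93  8.02] turn [-0.001 -0.001  0.004]
```

View pics/d.png

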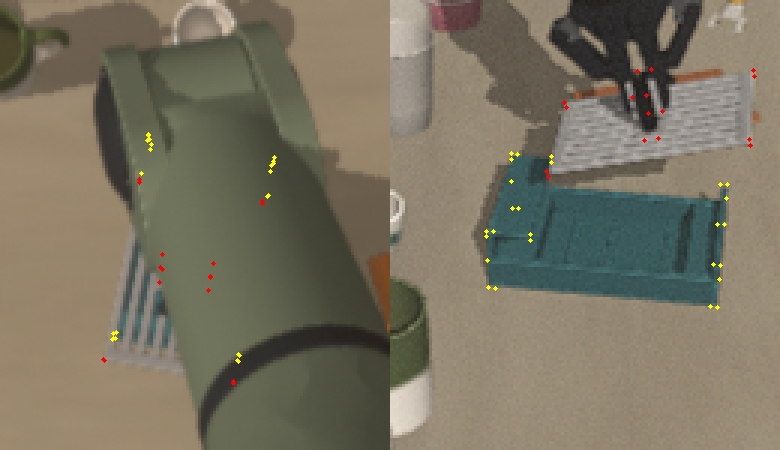

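The grid overlay (red) and tray overlay (yellow) match to about 1–2 px. The grid's back end shows about 2 px higher and shorter than modelled, so the tilt is a touch smaller, which is harmless. Lower it in front of the lip.

```bash
python3 -m handwheel '[{"dx":0,"dy":0.48,"dz":2,"wx":0,"wy":0,"wz":0.004,"claw":0},{"dx":0,"dy":0.48,"dz":2,"wx":0,"wy":0,"wz":0,"claw":0},{"dx":0,"dy":0.48,"dz":2,"wx":0,"wy":0,"wz":0,"claw":0},{"dx":0,"dy":0.48,"dz":2,"wx":0,"wy":0,"wz":0,"claw":0},{"dx":0,"dy":0,"dz":0,"wx":0,"wy":0,"wz":0,"claw":0},{"dx":0,"dy":0,"dz":0,"wx":0,"wy":0,"wz":0,"claw":0}]'
cat > look.py <<'E'
from h import *
import sys
s=monitor.observe(); Rg=Ro.from_euler('xyz',s['tool_rot'])*Ro.from_euler('x',-np.pi)*Ro.from_euler('z',-np.pi/2); O=s['position']-Rg.apply([0,0,.0116]); Rg=Rg.as_matrix()
Rt=Ro.from_euler('z',T[2]).as_matrix()
f=optics.grab_frame('side'); u=proj(f,GRID[0]@Rg.T+O); w=proj(f,np.vstack(TRAY)@Rt.T+[T[0],T[1],0]); x0,y0=(w.mean(0)-[65,60]).astype(int); k=5
cr=cv2.resize(f['frame'][y0:y0+110,x0:x0+130],None,fx=k,fy=k,interpolation=3)
for p in u: cv2.circle(cr,tuple(int(v) for v in (p+.5-[x0,y0])*k),2,(0,0,255),-1)
cv2.imwrite(sys.argv[1],cr)
E
python3 look.py pics/e.png; python3 -c "
from h import *
go(*tool_of(.045,.036,.262));go(*tool_of(.088,.036,.262))"
```

```text
clock: 8.93
position: [0.4773, -0.0445, 0.0712]
tool_rot: [-2.881, 0.001, 1.384]
force: [0.4, 0.1, -2.4]
grip_width: 0.0111
finger_force: 59.3
t 8.97 pos [ 0.4774 -0.0446  0.0712] rot [-2.882e+00  1.000e-03  1.383e+00] F [-0.2  0.1 -2.7] grip 0.0111 59.3
  shift cm [-0.09  0.08  0.18] turn [0.002 0.001 0.001]
t 8.97 pos [ 0.4774 -0.0446  0.0712] rot [-2.882e+00  1.000e-03  1.383e+00] F [-0.2  0.1 -2.7] grip 0.0111 59.3
  shift cm [-0.1   4.23 -0.92] turn [0.002 0.001 0.001]
```

View pics/e.png

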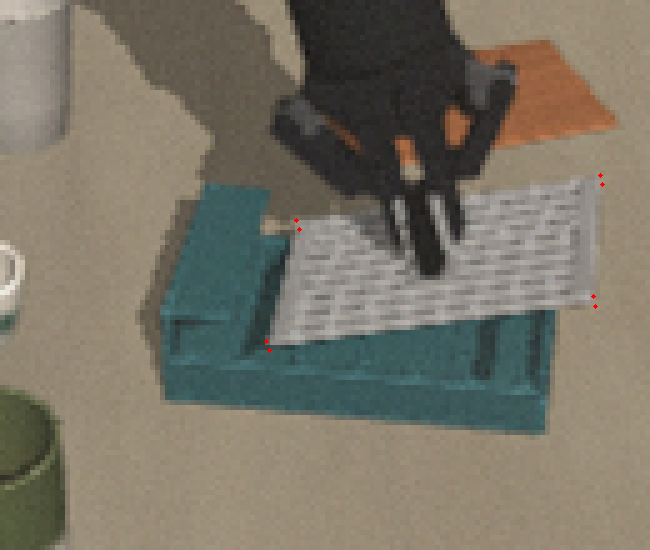

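The overlay fits. The back edge, at about (270,345) to (297,222), is in front of and below the lip, and the front end is clear above the stop. Slide it under the lip.

```bash
python3 -m handwheel '[{"dx":0,"dy":0.84,"dz":-0.18,"wx":0,"wy":0,"wz":0,"claw":0},{"dx":0,"dy":0.84,"dz":-0.18,"wx":0,"wy":0,"wz":0,"claw":0},{"dx":0,"dy":0.84,"dz":-0.18,"wx":0,"wy":0,"wz":0,"claw":0},{"dx":0,"dy":0.84,"dz":-0.18,"wx":0,"wy":0,"wz":0,"claw":0},{"dx":0,"dy":0.8,"dz":-0.18,"wx":0,"wy":0,"wz":0,"claw":0},{"dx":0,"dy":0,"dz":0,"wx":0,"wy":0,"wz":0,"claw":0}]'
python3 look.py pics/f.png; python3 -c "
from h import *
go(*tool_of(.088,.036,.262));
for a in ((.088,.032,.26),(.088,.032,.13),(.088,.031,.05),(.088,.030,0)): go(*tool_of(*a))"
```

```text
clock: 9.72
position: [0.5193, -0.0527, 0.0678]
tool_rot: [-2.88, 0.001, 1.383]
force: [-0.7, -0.2, -3.2]
grip_width: 0.0112
finger_force: 59.4
t 9.78 pos [ 0.5188 -0.0527  0.0678] rot [-2.879e+00  1.000e-03  1.383e+00] F [ 0.2 -0.2 -2.8] grip 0.0115 59.4
  shift cm [-0.08  0.07 -0.17] turn [-0.     0.001  0.001]
t 9.78 pos [ 0.5188 -0.0527  0.0678] rot [-2.879e+00  1.000e-03  1.383e+00] F [ 0.2 -0.2 -2.8] grip 0.0115 59.4
  shift cm [-0.08  0.17  0.24] turn [-0.002  0.001  0.001]
t 9.78 pos [ 0.5188 -0.0527  0.0678] rot [-2.879e+00  1.000e-03  1.383e+00] F [ 0.2 -0.2 -2.8] grip 0.0115 59.4
  shift cm [-0.08  0.1   1.35] turn [-0.132  0.001  0.001]
t 9.78 pos [ 0.5188 -0.0527  0.0678] rot [-2.879e+00  1.000e-03  1.383e+00] F [ 0.2 -0.2 -2.8] grip 0.0115 59.4
  shift cm [-0.08  0.15  2.13] turn [-0.212  0.001  0.001]
t 9.78 pos [ 0.5188 -0.0527  0.0678] rot [-2.879e+00  1.000e-03  1.383e+00] F [ 0.2 -0.2 -2.8] grip 0.0115 59.4
  shift cm [-0.08  0.22  2.66] turn [-0.262  0.001  0.001]
```

View pics/f.png

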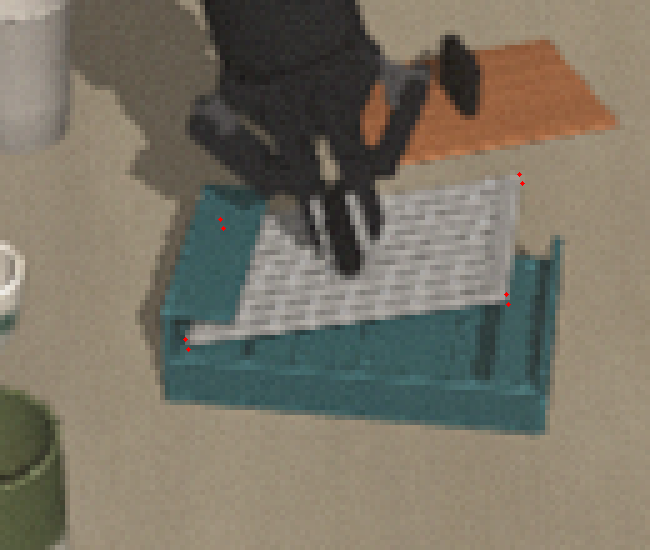

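The back end is hooked: its near corner shows under the lip at (187,340). Swing the front down about the back edge.

```bash
python3 -m handwheel '[{"dx":0,"dy":0.1,"dz":0.2,"wx":0,"wy":0,"wz":0,"claw":0},{"dx":0,"dy":-0.08,"dz":0.56,"wx":-0.065,"wy":0,"wz":0,"claw":0},{"dx":0,"dy":-0.08,"dz":0.56,"wx":-0.065,"wy":0,"wz":0,"claw":0},{"dx":0,"dy":-0.08,"dz":0.56,"wx":-0.065,"wy":0,"wz":0,"claw":0},{"dx":0,"dy":0,"dz":0,"wx":0,"wy":0,"wz":0,"claw":0}]'
python3 -m handwheel '[{"dx":0,"dy":-0.04,"dz":0.28,"wx":-0.033,"wy":0,"wz":0,"claw":0},{"dx":0,"dy":-0.04,"dz":0.2,"wx":-0.034,"wy":0,"wz":0,"claw":0},{"dx":0,"dy":0,"dz":0,"wx":0,"wy":0,"wz":0,"claw":0}]'
python3 look.py pics/g.png; python3 -c "
from h import *
go(*tool_of(.088,.03,0))"
```

```text
clock: 10.4
position: [0.5127, -0.0517, 0.0499]
tool_rot: [-3.073, 0.001, 1.384]
force: [0.1, -0.3, -2.6]
grip_width: 0.0111
finger_force: 59.4
clock: 10.78
position: [0.5126, -0.0516, 0.0451]
tool_rot: [-3.14, 0.001, 1.383]
force: [-0.9, -0.4, -2.7]
grip_width: 0.0111
finger_force: 59.4
t 10.82 pos [ 0.5129 -0.0516  0.0452] rot [-3.140e+00  1.000e-03  1.383e+00] F [ 0.7  0.  -2.6] grip 0.0114 59.4
  shift cm [-0.08  0.12  0.36] turn [-0.001  0.001  0.001]
```

View pics/g.png

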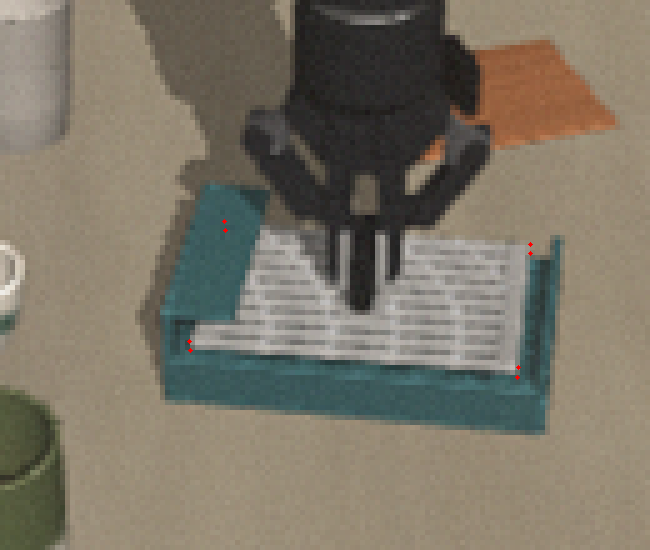

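The grid is level and square between lip and stop, about 4 mm above the rim. Lower it to contact.

```bash
python3 -m handwheel '[{"dx":0,"dy":0,"dz":0.15,"wx":0,"wy":0,"wz":0,"claw":0},{"dx":0,"dy":0,"dz":0.15,"wx":0,"wy":0,"wz":0,"claw":0},{"dx":0,"dy":0,"dz":0,"wx":0,"wy":0,"wz":0,"claw":0}]'
python3 -m handwheel '[{"dx":0,"dy":0,"dz":0.07,"wx":0,"wy":0,"wz":0,"claw":0},{"dx":0,"dy":0,"dz":0,"wx":0,"wy":0,"wz":0,"claw":0},{"dx":0,"dy":0,"dz":0,"wx":0,"wy":0,"wz":0,"claw":0}]'
```

```text
clock: 11.2
position: [0.5127, -0.0516, 0.0419]
tool_rot: [-3.141, 0.001, 1.383]
force: [-0.4, 0.3, -2.8]
grip_width: 0.0111
finger_force: 59.4
clock: 11.58
position: [0.5127, -0.0516, 0.0416]
tool_rot: [3.141, 0.001, 1.383]
force: [-2.1, -0.2, 4.8]
grip_width: 0.011
finger_force: 60.6
```

Contact made. Release with a partial opening and lift away.

```bash
python3 -m handwheel '[{"dx":0,"dy":0,"dz":0,"wx":0,"wy":0,"wz":0,"claw":25},{"dx":0,"dy":0,"dz":0,"wx":0,"wy":0,"wz":0,"claw":45},{"dx":0,"dy":0,"dz":0,"wx":0,"wy":0,"wz":0,"claw":45},{"dx":0,"dy":0,"dz":0,"wx":0,"wy":0,"wz":0,"claw":45},{"dx":0,"dy":0,"dz":0,"wx":0,"wy":0,"wz":0,"claw":45}]' 20
python3 -m handwheel '[{"dx":0,"dy":0,"dz":-1,"wx":0,"wy":0,"wz":0,"claw":45},{"dx":0,"dy":0,"dz":-2,"wx":0,"wy":0,"wz":0,"claw":45},{"dx":0,"dy":0,"dz":-4,"wx":0,"wy":0,"wz":0,"claw":45},{"dx":0,"dy":0,"dz":-4,"wx":0,"wy":0,"wz":0,"claw":45},{"dx":0,"dy":0,"dz":-4,"wx":0,"wy":0,"wz":0,"claw":45},{"dx":0,"dy":0,"dz":0,"wx":0,"wy":0,"wz":0,"claw":45},{"dx":0,"dy":0,"dz":0,"wx":0,"wy":0,"wz":0,"claw":45}]'
python3 - <<'E'
from h import *
Rt=Ro.from_euler('z',T[2]).as_matrix()
f=optics.grab_frame('side'); u=proj(f,np.vstack(GRID)@Rt.T+[T[0],T[1],0]+[0,0,.03]); w=proj(f,np.vstack(TRAY)@Rt.T+[T[0],T[1],0]); x0,y0=(w.mean(0)-[65,60]).astype(int); k=5
cr=cv2.resize(f['frame'][y0:y0+110,x0:x0+130],None,fx=k,fy=k,interpolation=3)
for p in u: cv2.circle(cr,tuple(int(v) for v in (p+.5-[x0,y0])*k),2,(0,0,255),-1)
cv2.imwrite('pics/h.png',cr)
E
```

```text
clock: 12.2
position: [0.5127, -0.0516, 0.0413]
tool_rot: [-3.142, 0.001, 1.383]
force: [0.5, -0.0, -0.6]
grip_width: 0.0382
finger_force: 0.0
clock: 13.08
position: [0.5124, -0.0516, 0.1913]
tool_rot: [-3.142, 0.001, 1.383]
force: [0.5, -0.6, 0.7]
grip_width: 0.0384
finger_force: 0.0
```

View pics/h.png

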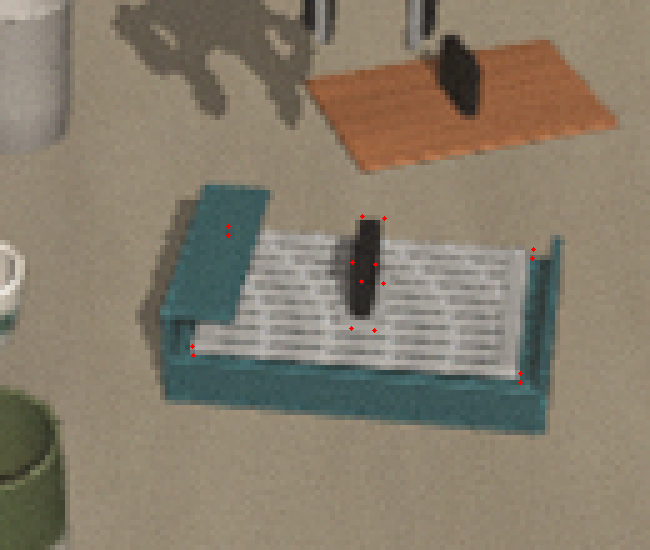

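The grid lies flat on the rim, hooked under the lip and behind the stop, within about a pixel of the seat overlay. The gripper is clear and the cover is undisturbed. Hand in.

```bash
python3 -c "
from workcell import job_done
print(job_done())"
```

```text
the job is handed in; nothing more can be done
None
```

I fitted the grid into the drip tray: back end under the lip, front end behind the stop, lying flat and square on the rim. I let go and handed the job in at about 13 s without touching the cover, mug or cup.

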